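# Tip the drained tube racks back onto their feet

## Robot

A 6-joint arm with a two-finger parallel gripper is mounted at the origin on the work surface. World frame = base frame: x ahead of the robot, y to its left, z up, the work surface at z = 0. Lengths are in m, angles in rad, forces in N, time in s.
With the tool pointing down it reaches from about 0.225 to 0.875 m from the base axis. Payload 3.4 kg.
Tool frame: the origin (TCP) lies midway between the tips of the shut fingers; the grasp point (between the pads) lies 19 mm behind it (manip.grasp_offset is the distance from the TCP to the grasp point, in m); x points along the fingers, y is the direction in which the jaws open and shut, and the axes are right-handed (so a half turn about x gives the same grasp; the last joint's range is limited). The gripper opens to 85 mm and grips with 20 to 120 N. Pads are 22 mm wide; open, the fingers measure 114 mm over their backs; the gripper's body (76 mm by 85 mm) begins 54 mm behind the grasp point. The pads swing forward as they close: fully open they stand 13 mm farther back than shut.
Start: joints at [-1.241, 0.276, 1.505, -0, 1.361, -0.121], TCP at [0.251, -0.518, 0.208] pointing down, gripper open.
Joint ranges: [-2.89, 2.89], [-0.75, 2.08], [0.22, 2.7], [-1.18, 4.32], [0.11, 2.71], [-2.7, 2.7]. Speed limits (rad/s): [2.57, 2.57, 3.14, 3.14, 3.14, 3.14].

## Interface

Orientations are given as a unit quaternion [w, x, y, z].
In Python, from rig import manip gives the robot as it stands.
- The arm moves only by the shell command python3 -m creep 'ROWS' [OPENING] [FORCE]. ROWS is a JSON object of lists of equal length, an entry for each row: "delta_pos": the shift along the tool's x, y, z in cm, a list of three; "dr": the turn, a rotation vector about the tool's x, y, z in rad, a list of three. In form: {"delta_pos": [[dx, dy, dz], ...], "dr": [[rx, ry, rz], ...]}. A call has 1 to 10 rows; each row is the pose to reach, as a shift and turn from the pose commanded when the call began, along the tool's axes at that moment; what a row does not reach only later rows make up. A row lasts 1/10 s, in which the tool goes at most 50 mm and 8.59 degrees, less where a joint would pass 70% of its speed; a pose out of reach is approached as far as the arm can. A call with a gripper value outside its range is refused whole. OPENING is the opening, from -1 (shut) to 1 (fully open), set as the call begins (- or left out, the last holds). The fingers move at their own pace and stop on an object; FORCE is the grip in N (left out, the last holds). Time passes only in rows, so rows that repeat a pose let the fingers close. It gives the time, the measured TCP pose, the force and the opening at its end, in the units of the state.
- manip.get_state(): the state, without advancing time (a new reading comes with each control period).
- manip.get_image(name): name is "scene" or "top" or "wrist"; returns a dict with "pixels" (384x512x3 uint8, blue, green, red), "depth" (384x512 float32, m along the optical axis (not along the pixel's ray), 0 where there is no reading), "intrinsics" (3x3 intrinsics, pixels), "rvec" (rotation vector, rad) and "tvec" (3), from world to camera coordinates, as OpenCV has them. Camera axes: x right, y down, z forward; pixel columns grow to the right and rows downward; lengths in m; the calibration is good to about 2 mm. The wrist camera is an equidistant fisheye: a pixel r from the principal point sees the ray r / f radians off the axis. A picture is of the moment at which its call begins.
- manip.sign_off(): hands the job in, once; it reports no verdict.
The state is a dict: "clock": time; "qpos": joint angles; "qd": joint speeds; "effort": joint torques, N m; "position": TCP position; "ee_rot": TCP orientation; "contact_force": force on the tool from outside, world axes, zero at the start; "moment": the same for the moment, N m; "width": finger opening in m.
Only numpy, scipy, OpenCV 4.12 (cv2) and the standard library are available. Lean on these libraries where they do the work, as an engineer would, in place of code of your own. Each camera call takes 0.05 s, during which the arm holds its last target. There are 200 camera calls.

## Task

Two white microtube racks were left standing on their long sides to drain. With the fingertips, push each one over so that it drops onto its feet with its holes facing up, close to where it stood: do not pick the racks up or shove them along the bench, and leave everything else on the bench alone.

Things in the scene. Friction and masses are not known exactly. Their poses are not given: they have to be found in the camera images.
- rack_long_center (a point): centre of the long rack (170 mm long, 84 wide, 52 tall from feet to hole face). At the start it stands on a long side: 84 mm high, 52 thick, this point 42 mm up. -x points out of the hole face (a solid-edged plate full of holes, 26 mm from here), +x out at the feet, y along its length, z across its width (up at the start). On its feet, -x points up.
- rack_short_center (a point): centre of the short rack (110 mm long, 74 wide, 44 tall from feet to hole face). At the start it stands on a long side: 74 mm high, 44 thick, this point 37 mm up. -x points out of the hole face (a solid-edged plate full of holes, 22 mm from here), +x out at the feet, y along its length, z across its width (up at the start). On its feet, -x points up.
- vial: small amber glass bottle with a black cap, 38 mm diameter, 62 mm tall, standing between the racks; origin at the centre of its underside; a bystander, to be left alone
- syringe: clear plastic syringe lying flat on the bench, about 130 mm long and 24 mm high, between the racks; origin at the centre of its underside; a bystander, to be left alone
- beaker: open glass beaker, 72 mm diameter, 95 mm tall, far side of the bench; origin at the centre of its underside; a bystander, to be left alone
- dish: flat lidded clear dish, 94 mm diameter, 18 mm tall, far side of the bench; origin at the centre of its underside; a bystander, to be left alone
- media_bottle: clear glass bottle with a blue cap, 72 mm diameter, 140 mm tall, left side of the work area; origin at the centre of its underside; a bystander, to be left alone
- tip_box: closed pipette-tip box, white with a blue lid, about 88 x 123 mm, 80 mm tall, right side of the work area; origin at the centre of its underside; a bystander, to be left alone
- rack_long: the long white plastic rack, about 180 g, hollow: hole plate, base plate, end panels, four short feet. Origin: middle of the side it stands on at the start, 42 mm below its centre; same axes. Pushed high on the hole face it tips over its lower feet-side edge and, beyond about 32 degrees, drops onto its feet by itself.
- rack_short: the short white plastic rack, about 110 g, hollow: hole plate, base plate, end panels, four short feet. Origin: middle of the side it stands on at the start, 37 mm below its centre; same axes. Pushed high on the hole face it tips over its lower feet-side edge and, beyond about 32 degrees, drops onto its feet by itself.
Mind the look-alikes: they are no part of the job. What is shaped like the rack_short but purple is not meant.

How it is judged:
At the end, for the whole second after the job is handed in: Both racks stand on their feet flat on the bench, holes up (within about 5 degrees), at rest, each centre within 14 cm of where it was at the start (tipping alone moves it 6 to 7 cm) (angle between each of rack_long_center, rack_short_center's own x axis and vertical above 3.05 rad and height (world z) of rack_long_center below 0.032 m and height (world z) of rack_short_center below 0.028 m and distance of each of rack_long_center, rack_short_center from where it was at the start of the episode below 0.14 m and linear speed of each of rack_long, rack_short below 0.02 m/s); the robot touches nothing.
It fails at once if a rack is lifted off the bench (height (world z) of rack_long_center above 0.07 m or height (world z) of rack_short_center above 0.062 m).
It fails at once if a rack is carried or shoved more than 20 cm from where it stood (distance of any of rack_long_center, rack_short_center from where it was at the start of the episode above 0.2 m).
It fails at once if a bystander is moved by more than 20 mm or tipped by more than about 17 degrees (distance of any of vial, syringe, beaker, dish, media_bottle, tip_box from where it was at the start of the episode above 0.02 m or angle between any of vial, syringe, beaker, dish, media_bottle, tip_box's own z axis and vertical above 0.3 rad).
It also fails if it takes over 43 s, if anything falls off the work surface, if the arm or the gripper's body presses on something with over 40 N, if the wrist force passes 120 N, or if a joint passes its speed limit or range.

## Working session

There is one attempt and no reset: what is moved stays moved. The work goes in short steps, Python scripts to look and compute and a shell command to move; the robot and the scene stay as the last step left them, time stands still between calls to the robot, and variables do not carry over. Pictures are saved under pics/ and viewed, about 8 in all and at most 12, crops included, and the job is handed in when it is done.

```bash
ls; mkdir -p pics
python3 - <<'E'
from rig import manip
import cv2,numpy as np,pickle
s=manip.get_state();print(s)
d={n:manip.get_image(n) for n in("top","scene")}
pickle.dump(d,open("d0.pkl","wb"))
for n in d:
    cv2.imwrite(f"pics/{n}0.png",d[n]["pixels"]);print(n,d[n]["intrinsics"].tolist(),d[n]["rvec"],d[n]["tvec"])
E
```

```text
pics
{'clock': 0.0, 'qpos': array([-1.24097984e+00,  2.76579042e-01,  1.50616393e+00,  2.77642914e-05,
        1.36069069e+00, -1.20981423e-01]), 'qd': array([ 0.00161469,  0.00142558,  0.00134923,  0.00059429,  0.00020795,
       -0.0004979 ]), 'effort': array([ 7.87373283e-04, -4.16770935e+01, -2.45800585e+01, -1.79304843e-04,
        1.06267192e-02,  6.24667422e-06]), 'position': array([ 0.25034207, -0.51699403,  0.20713658]), 'ee_rot': array([-0.15738458, -0.6891624 , -0.15868128,  0.68927899]), 'contact_force': array([ 0.35833854, -0.19560837,  0.28401202]), 'moment': array([-0.06167704,  0.0163351 ,  0.01842497]), 'width': 0.08514648854983992}
top [[397.5343694829615, 0.0, 253.87597443914183], [0.0, 397.5343694829615, 193.85266562152233], [0.0, 0.0, 1.0]] [ 2.0469494  -2.14884442  0.24629788] [0.03220251 0.58327902 1.12828856]
scene [[398.7156969195463, 0.0, 250.06887100059132], [0.0, 398.7156969195463, 194.00578787355005], [0.0, 0.0, 1.0]] [ 1.07295744  2.14902546 -1.20018096] [ 0.33872337 -0.17506553  1.71550059]
```

View pics/top0.png

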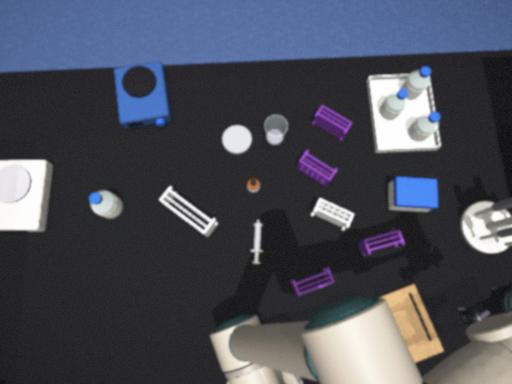

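View pics/scene0.png

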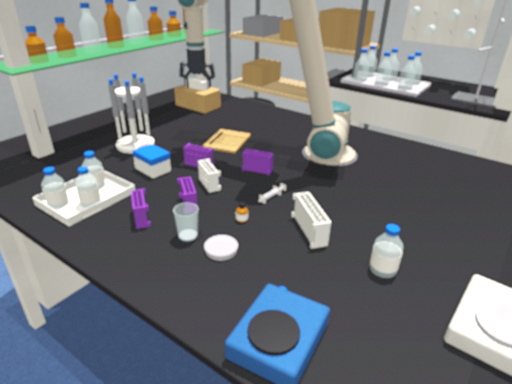

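The candidates are white racks at top px (188,211), the long one, and (332,213), the short one. The look-alikes are four purple racks at (317,167), (332,122), (383,242) and (313,281), and I'll leave those alone. Next I'll measure the white racks and view a close crop.

```bash
cat > h.py <<'E'
import cv2,numpy as np
def pts(d):
    h,w=d["depth"].shape;K=d["intrinsics"];z=d["depth"]
    u,v=np.meshgrid(np.arange(w),np.arange(h))
    c=np.stack([(u-K[0][2])/K[0][0]*z,(v-K[1][2])/K[1][1]*z,z],-1)
    R=cv2.Rodrigues(np.array(d["rvec"]))[0]
    return (c-np.array(d["tvec"]).ravel())@R   # world
def proj(d,p):
    return cv2.projectPoints(np.float64(p),np.array(d["rvec"]),np.array(d["tvec"]),np.array(d["intrinsics"]),None)[0][:,0]
E
python3 - <<'E'
import pickle,cv2,numpy as np
from h import *
d=pickle.load(open("d0.pkl","rb"));t=d["top"];P=pts(t);im=t["pixels"]
hsv=cv2.cvtColor(im,cv2.COLOR_BGR2HSV)
for n,(u,v),H in(("long",(188,211),.084),("short",(332,213),.074)):
    m=np.zeros(im.shape[:2],bool);m[v-40:v+40,u-40:u+40]=1
    m&=(hsv[...,1]<70)&(hsv[...,2]>60)
    k,l,st,_=cv2.connectedComponentsWithStats(m.astype(np.uint8));b=1+st[1:,4].argmax();m=l==b
    q=P[m];print(n,m.sum(),"z pct",np.percentile(q[:,2],[5,25,50,75,95]).round(3))
    tp=q[(abs(q[:,2]-H)<.012)]
    r=cv2.minAreaRect(np.float32(tp[:,:2]));print(" top face",len(tp),r,"\n",cv2.boxPoints(r).round(3).tolist())
# bystanders by mask of height
for n,(u,v) in dict(vial=(253,185),syr=(257,242),bottle=(105,204),tip=(416,193),beaker=(276,130),dish=(237,139),p1=(317,167),p2=(383,242),p3=(313,281)).items():
    q=P[v-4:v+5,u-4:u+5].reshape(-1,3);print(n,np.median(q,0).round(3))
def crop(s,x,y,w,h,k):return cv2.resize(s[y:y+h,x:x+w],None,fx=k,fy=k,interpolation=cv2.INTER_CUBIC)
a=crop(im,150,140,100,100,4)[:400,:400];b=crop(im,290,140,100,100,4)
s=d["scene"]["pixels"];c=crop(s,270,170,80,100,4);e=crop(s,170,130,120,70,4)
o=np.zeros((600,800,3),np.uint8)
o[:300,:400]=a[160:460][:300] if a.shape[0]>=460 else a[100:400];o[:300,400:]=b[100:400]
o[300:,:320]=c[50:350];o[300:580,320:]=e
cv2.imwrite("pics/crop0.png",o)
E
```

```text
long 1265 z pct [-0.003 -0.     0.007  0.079  0.085]
 top face 356 ((0.5449625849723816, 0.20528747141361237), (0.1721513271331787, 0.05080133676528931), 50.7030029296875) 
 [[0.47099998593330383, 0.1550000011920929], [0.5099999904632568, 0.12300000339746475], [0.6190000176429749, 0.25600001215934753], [0.5799999833106995, 0.2879999876022339]]
short 894 z pct [-0.003  0.003  0.046  0.069  0.076]
 top face 293 ((0.5164347290992737, -0.22788304090499878), (0.11045674234628677, 0.045134320855140686), 62.05744552612305) 
 [[0.47099998593330383, -0.26600000262260437], [0.5099999904632568, -0.28700000047683716], [0.5619999766349792, -0.1899999976158142], [0.5220000147819519, -0.16899999976158142]]
vial [0.617 0.005 0.041]
syr [0.445 0.001 0.017]
bottle [0.566 0.437 0.105]
tip [ 0.561 -0.478  0.08 ]
beaker [ 0.811 -0.08   0.006]
dish [0.781 0.049 0.018]
p1 [ 0.664 -0.195  0.06 ]
p2 [ 0.427 -0.381  0.002]
p3 [ 0.321 -0.16   0.001]
```

View pics/crop0.png

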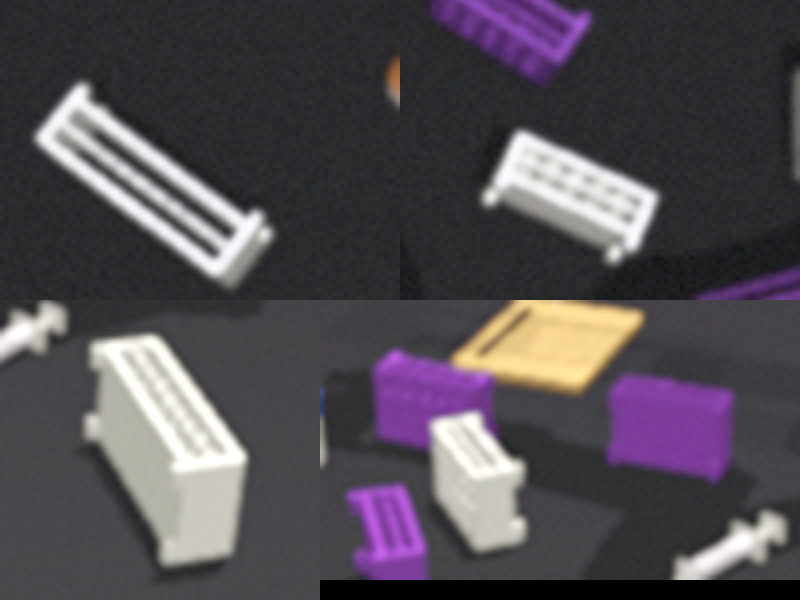

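The crop shows feet on the long rack's upper-right side (towards +x,−y) and on the short rack's lower-left side (towards −x,+y). So the hole faces look to (−x,+y) and (+x,−y), and both chosen racks are white. I'll work out the approach poses and the clearance to the purple rack nearby.

```bash
cat >> h.py <<'E'
from scipy.spatial.transform import Rotation as Ro
L=dict(c=np.array([.545,.2055]),n=np.array([.774,-.634]))      # n: push direction
S=dict(c=np.array([.5165,-.228]),n=np.array([-.883,.469]))
def delta(s,p,t):
    """shift in tool axes (cm) and turn about tool x so that the jaw axis lies along t (mod half turn), tool straight down"""
    R=Ro.from_quat(np.roll(s["ee_rot"],-1)).as_matrix()
    sols=[]
    for g in(1,-1):
        y=g*np.array([*t,0]);x=np.array([0,0,-1.]);G=np.c_[x,y,np.cross(x,y)]
        sols.append(Ro.from_matrix(R.T@G).as_rotvec())
    return R,(R.T@(np.array(p)-s["position"])*100).round(2),[v.round(3) for v in sols]
E
python3 - <<'E'
import pickle
from h import *
from rig import manip
d=pickle.load(open("d0.pkl","rb"));t=d["top"];P=pts(t);im=t["pixels"]
hsv=cv2.cvtColor(im,cv2.COLOR_BGR2HSV);m=(hsv[...,0]>125)&(hsv[...,0]<165)&(hsv[...,1]>90)
k,l,st,_=cv2.connectedComponentsWithStats(m.astype(np.uint8))
for i in range(1,k):
    if st[i,4]>80:
        q=P[l==i];q=q[(q[:,2]>.055)&(q[:,2]<.085)]
        if len(q)>20:print(cv2.boxPoints(cv2.minAreaRect(np.float32(q[:,:2]))).round(3).tolist())
s=manip.get_state()
for n,r,off,z in(("S",S,.022+.011+.03,.062),("L",L,.026+.011+.03,.07)):
    tt=np.array([-r["n"][1],r["n"][0]])
    p=[*(r["c"]-off*r["n"]),z];R,dp,dr=delta(s,p,tt);print(n,np.round(p,3),dp,dr)
print(R.round(3))
E
```

```text
[[0.7620000243186951, -0.2849999964237213], [0.7990000247955322, -0.31200000643730164], [0.8640000224113464, -0.2240000069141388], [0.8270000219345093, -0.19699999690055847]]
[[0.6140000224113464, -0.2240000069141388], [0.6489999890327454, -0.25099998712539673], [0.7160000205039978, -0.164000004529953], [0.6800000071525574, -0.13699999451637268]]
[[0.3889999985694885, -0.3160000145435333], [0.414000004529953, -0.42500001192092896], [0.4560000002384186, -0.41499999165534973], [0.4320000112056732, -0.3059999942779541]]
[[0.2840000092983246, -0.10499999672174454], [0.3160000145435333, -0.20999999344348907], [0.3580000102519989, -0.19699999690055847], [0.32600000500679016, -0.09200000017881393]]
S [ 0.572 -0.258  0.062] [ 14.54  -9.31 -40.27] [array([0.939, 0.001, 0.002]), array([-2.203e+00, -2.000e-03,  1.000e-03])]
L [0.493 0.248 0.07 ] [ 13.83 -58.25 -55.18] [array([-2.004e+00, -2.000e-03,  1.000e-03]), array([1.137e+00, 1.000e-03, 2.000e-03])]
[[-0.001  0.436 -0.9  ]
 [ 0.002 -0.9   -0.436]
 [-1.    -0.002 -0.   ]]
```

```bash
python3 -m creep '{"delta_pos":[[0,-5,-20],[0,-10.1,-39.7],[0,-10.1,-39.7],[0,-10.1,-39.7],[0,-10.1,-39.7],[0,-10.1,-39.7],[0,-10.1,-39.7],[0,-10.1,-39.7],[0,-10.1,-39.7],[0,-10.1,-39.7]],"dr":[[-0.2,0,0],[-0.4,0,0],[-0.6,0,0],[-0.8,0,0],[-1.0,0,0],[-1.2,0,0],[-1.4,0,0],[-1.4,0,0],[-1.4,0,0],[-1.4,0,0]]}' -0.4
cat > d.py <<'E'
import sys
from h import *
from rig import manip
r={"S":S,"L":L}[sys.argv[1]];off,z=float(sys.argv[2]),float(sys.argv[3])
s=manip.get_state();tt=np.array([-r["n"][1],r["n"][0]])
R,dp,dr=delta(s,[*(r["c"]+off*r["n"]),z],tt)
print(dp,dr);print("q",s["qpos"].round(2),"p",s["position"].round(4),"along n",((s["position"][:2]-r["c"])@r["n"]).round(4),"F",s["contact_force"].round(2),"w",s["width"].round(3),"t",round(s["clock"],2))
E
python3 d.py S -0.053 0.2
```

```text
clock: 1.1
position: [0.5655, -0.2513, 0.2071]
ee_rot: [0.566, 0.423, 0.567, -0.423]
contact_force: [-0.1, 1.0, -0.5]
width: 0.0257
[ 0.71 -0.25  0.09] [array([ 2.347e+00, -0.000e+00,  2.000e-03]), array([-0.795, -0.001, -0.   ])]Traceback (most recent call last):
  File "d.py", line 7, in <module>
    print(dp,dr);print("q",s["qpos"].round(2),"p",s["position"].round(4),"along n",((s["position"][:2]-r["c"])@r["n"]).round(4),"F",s["contact_force"].round(2),"w",s["width"].round(3),"t",round(s["clock"],2))
                                                                                                                                                                    ^^^^^^^^^^^^^^^^
AttributeError: 'float' object has no attribute 'round'
```

Next I'll turn the rest of the way and go down to z≈0.10, still above the rack, then check with the wrist camera.

```bash
sed -i 's/s\["width"\].round(3)/round(s["width"],3)/' d.py; python3 -m creep '{"delta_pos":[[0,-0.25,0.1],[0,-0.25,0.1],[0,-0.25,0.1],[2,-0.25,0.1],[5,-0.25,0.1],[8,-0.25,0.1],[10,-0.25,0.1],[10,-0.25,0.1],[10,-0.25,0.1]],"dr":[[-0.14,0,0],[-0.28,0,0],[-0.42,0,0],[-0.56,0,0],[-0.7,0,0],[-0.795,0,0],[-0.795,0,0],[-0.795,0,0],[-0.795,0,0]]}'
python3 d.py S -0.053 0.065
python3 - <<'E'
from rig import manip
import cv2,numpy as np
w=manip.get_image("wrist");t=manip.get_image("scene")
a=w["pixels"];b=cv2.resize(t["pixels"][130:250,120:280],(512,384),interpolation=cv2.INTER_CUBIC)
cv2.imwrite("pics/w1.png",cv2.resize(np.hstack([a,b]),(800,300)))
E
```

```text
clock: 2.0
position: [0.5617, -0.2554, 0.1079]
ee_rot: [0.685, 0.174, 0.686, -0.174]
contact_force: [0.8, 0.4, 0.8]
width: 0.0256
[4.29 0.29 0.02] [array([3.134e+00, 0.000e+00, 1.000e-03]), array([-0.008, -0.001,  0.   ])]
q [-0.54  0.41  1.56 -0.    1.17 -1.61] p [ 0.5617 -0.2554  0.1079] along n -0.0528 F [0.8  0.37 0.84] w 0.026 t 2.0
```

View pics/w1.png

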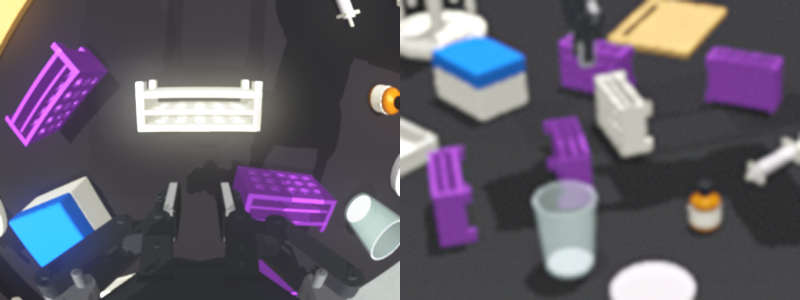

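The picture shows the white rack centred ahead of the fingers (px 198,105), hole face towards them and feet on the far side. The purple rack is clear to the right rear (px 285,190). I'll descend and start the push.

```bash
python3 -m creep '{"delta_pos":[[0,0.3,-0.4],[0,0.3,-0.8],[2,0.3,-0.8],[4.2,0.3,-0.8],[4.2,0.3,-0.8],[4.2,0.3,-1.2],[4.2,0.3,-1.6],[4.2,0.3,-2.0],[4.2,0.3,-2.4],[4.2,0.3,-2.8]],"dr":[[0,0,0],[0,0,0],[0,0,0],[0,0,0],[0,0,0],[0,0,0],[0,0,0],[0,0,0],[0,0,0],[0,0,0]]}'
python3 d.py S 0.007 0.066
```

```text
clock: 3.1
position: [0.5384, -0.2393, 0.0666]
ee_rot: [0.686, 0.173, 0.685, -0.174]
contact_force: [0.2, -0.2, -0.5]
width: 0.0258
[ 0.06 -0.05 -3.17] [array([ 3.134e+00,  0.000e+00, -2.000e-03]), array([-0.008,  0.001,  0.   ])]
q [-0.54  0.41  1.68 -0.    1.05 -1.61] p [ 0.5384 -0.2393  0.0666] along n -0.0247 F [ 0.22 -0.2  -0.5 ] w 0.026 t 3.1
```

```bash
python3 -m creep '{"delta_pos":[[0,0,-0.4],[0,0,-0.8],[0,0,-1.2],[0,0,-1.5],[0,0,-1.5]],"dr":[[0,0,0],[0,0,0],[0,0,0],[0,0,0],[0,0,0]]}'
python3 d.py S 0.007 0.066
python3 - <<'E'
from rig import manip
import cv2,numpy as np
w=manip.get_image("wrist");t=manip.get_image("scene")
a=w["pixels"];b=cv2.resize(t["pixels"][130:250,120:280],(512,384),interpolation=cv2.INTER_CUBIC)
cv2.imwrite("pics/w2.png",cv2.resize(np.hstack([a,b]),(800,300)))
E
```

```text
clock: 3.6
position: [0.5249, -0.232, 0.066]
ee_rot: [0.685, 0.173, 0.686, -0.173]
contact_force: [0.6, -0.1, 0.3]
width: 0.0255
[-0.   -0.05 -1.63] [array([3.134e+00, 0.000e+00, 1.000e-03]), array([-0.007, -0.   ,  0.   ])]
q [-0.54  0.39  1.72 -0.    1.04 -1.61] p [ 0.5249 -0.232   0.066 ] along n -0.0093 F [ 0.56 -0.09  0.26] w 0.026 t 3.6
```

View pics/w2.png

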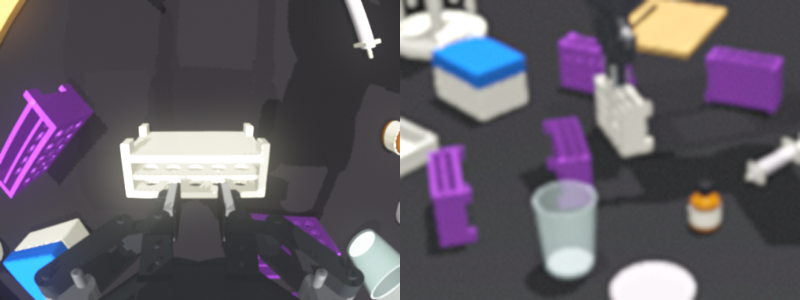

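The fingers are on the hole face and the rack has begun to lean: its base side and feet now show at the far edge (px 200,140). I'll keep pushing past the tipping angle.

```bash
python3 -m creep '{"delta_pos":[[0,0,-0.4],[0,0,-0.8],[0,0,-1.2],[0,0,-1.6],[0,0,-1.8],[0,0,-1.8],[0,0,-1.8],[0,0,-1.8]],"dr":[[0,0,0],[0,0,0],[0,0,0],[0,0,0],[0,0,0],[0,0,0],[0,0,0],[0,0,0]]}'
python3 d.py S 0.007 0.066
cat > look.py <<'E'
import sys
from rig import manip
import cv2,numpy as np
n=sys.argv[1];x,y,w,h=map(int,sys.argv[2:6])
a=manip.get_image("wrist")["pixels"];t=manip.get_image("scene")
b=cv2.resize(t["pixels"][y:y+h,x:x+w],(512,384),interpolation=cv2.INTER_CUBIC)
cv2.imwrite(f"pics/{n}.png",cv2.resize(np.hstack([a,b]),(800,300)))
E
python3 look.py w3 140 130 160 120
```

```text
clock: 4.5
position: [0.5097, -0.2239, 0.0661]
ee_rot: [0.686, 0.173, 0.685, -0.174]
contact_force: [0.6, -0.2, 0.8]
width: 0.0255
[ 0.01 -0.05  0.09] [array([ 3.134e+00,  0.000e+00, -1.000e-03]), array([-0.008,  0.   ,  0.   ])]
q [-0.54  0.36  1.76 -0.    1.02 -1.61] p [ 0.5097 -0.2239  0.0661] along n 0.0079 F [ 0.63 -0.24  0.76] w 0.025 t 4.5
```

View pics/w3.png

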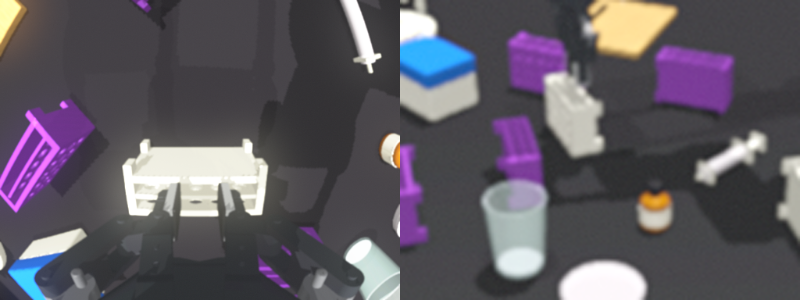

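```bash
cat > prof.py <<'E'
import sys
from h import *
from rig import manip
r={"S":S,"L":L}[sys.argv[1]];tt=np.array([-r["n"][1],r["n"][0]])
for cam in("scene","top"):
    d=manip.get_image(cam);P=pts(d);hsv=cv2.cvtColor(d["pixels"],cv2.COLOR_BGR2HSV)
    q=P[(hsv[...,1]<70)&(hsv[...,2]>70)&(d["depth"]>0)]
    a=(q[:,:2]-r["c"])@r["n"];b=(q[:,:2]-r["c"])@tt
    k=(abs(a)<.15)&(abs(b)<(.06 if sys.argv[1]=="S" else .09))&(q[:,2]>.006)&(q[:,2]<.11)
    a,b,z=a[k],b[k],q[k,2];print(cam,k.sum(),"n range",np.percentile(a,[2,98]).round(3),"t",np.percentile(b,[2,98]).round(3),"zmax",np.percentile(z,[98]).round(3))
    for lo in np.arange(.005,.105,.01):
        i=(z>=lo)&(z<lo+.01)
        if i.sum()>4:print(f"  z {lo:.3f} n {a[i].min():.3f} med {np.median(a[i]):.3f} {a[i].max():.3f} ({i.sum()})")
E
python3 prof.py S
```

```text
scene 500 n range [-0.02  0.02] t [-0.057  0.053] zmax [0.104]
  z 0.005 n -0.020 med -0.016 0.023 (49)
  z 0.015 n -0.019 med -0.014 0.022 (42)
  z 0.025 n -0.021 med -0.016 0.015 (51)
  z 0.035 n -0.019 med -0.013 0.017 (39)
  z 0.045 n -0.022 med -0.015 0.016 (63)
  z 0.055 n -0.020 med -0.002 0.025 (82)
  z 0.065 n -0.020 med -0.003 0.024 (128)
  z 0.075 n -0.020 med -0.006 0.011 (5)
  z 0.085 n 0.000 med 0.006 0.018 (12)
  z 0.095 n 0.000 med 0.006 0.017 (21)
top 161 n range [-0.008  0.021] t [-0.055  0.052] zmax [0.078]
  z 0.005 n -0.014 med 0.013 0.021 (10)
  z 0.015 n -0.008 med 0.013 0.021 (10)
  z 0.025 n -0.008 med -0.004 0.013 (14)
  z 0.035 n -0.005 med 0.012 0.013 (11)
  z 0.045 n -0.010 med 0.013 0.014 (21)
  z 0.055 n -0.005 med 0.013 0.021 (21)
  z 0.065 n -0.001 med 0.012 0.022 (50)
  z 0.075 n 0.006 med 0.012 0.022 (21)
```

The rack hasn't moved: it still spans n −0.020 to 0.022. With the jaws part open the tips sit farther back, so they passed just over its top edge. I'll back off, shut the fingers so that the tip is at the TCP, and push again lower.

```bash
python3 -m creep '{"delta_pos":[[-1.5,0,0],[-1.5,0,0],[-1.5,0,3],[-1.5,0,5.5],[-1.5,0,5.5],[-1.5,0,5.5],[0.4,0,5.5],[0.4,0,5.5],[0.4,0,5.2],[0.4,0,4.9]],"dr":[[0,0,0],[0,0,0],[0,0,0],[0,0,0],[0,0,0],[0,0,0],[0,0,0],[0,0,0],[0,0,0],[0,0,0]]}' -1
python3 d.py S -0.033 0.062
```

```text
clock: 5.7
position: [0.5522, -0.2468, 0.0626]
ee_rot: [0.686, 0.173, 0.685, -0.174]
contact_force: [0.3, 0.2, 0.2]
width: 0.0001
[ 0.06 -0.02 -0.74] [array([ 3.134e+00,  0.000e+00, -1.000e-03]), array([-0.008,  0.   ,  0.   ])]
q [-0.54  0.43  1.65 -0.    1.06 -1.61] p [ 0.5522 -0.2468  0.0626] along n -0.0404 F [0.29 0.24 0.25] w 0.0 t 5.7
```

```bash
python3 -m creep '{"delta_pos":[[0,0,-0.4],[0,0,-0.8],[0,0,-1.2],[0,0,-1.6],[0,0,-2.0],[0,0,-2.2],[0,0,-2.2]],"dr":[[0,0,0],[0,0,0],[0,0,0],[0,0,0],[0,0,0],[0,0,0],[0,0,0]]}'
python3 d.py S 0.007 0.062;python3 prof.py S
```

```text
clock: 6.4
position: [0.5329, -0.2364, 0.062]
ee_rot: [0.685, 0.173, 0.686, -0.173]
contact_force: [0.1, -0.5, 0.2]
width: -0.0
[ 0.   -0.05 -2.54] [array([3.134, 0.   , 0.   ]), array([-0.008, -0.   ,  0.   ])]
q [-0.54  0.4   1.7  -0.    1.04 -1.61] p [ 0.5329 -0.2364  0.062 ] along n -0.0184 F [ 0.05 -0.46  0.15] w -0.0 t 6.4
scene 470 n range [-0.025  0.022] t [-0.057  0.052] zmax [0.104]
  z 0.005 n -0.019 med -0.016 0.022 (49)
  z 0.015 n -0.019 med -0.014 0.022 (46)
  z 0.025 n -0.020 med -0.017 0.016 (49)
  z 0.035 n -0.021 med -0.015 0.015 (38)
  z 0.045 n -0.020 med -0.012 0.016 (64)
  z 0.055 n -0.019 med -0.002 0.026 (67)
  z 0.065 n -0.021 med -0.002 0.027 (115)
  z 0.075 n -0.020 med -0.017 0.017 (7)
  z 0.085 n -0.027 med -0.022 -0.007 (11)
  z 0.095 n -0.027 med -0.021 -0.005 (17)
top 130 n range [-0.022  0.021] t [-0.055  0.02 ] zmax [0.077]
  z 0.005 n -0.017 med 0.012 0.022 (11)
  z 0.015 n -0.019 med 0.013 0.020 (9)
  z 0.025 n -0.020 med -0.004 0.013 (15)
  z 0.035 n -0.018 med -0.005 0.013 (9)
  z 0.045 n -0.020 med -0.006 0.013 (13)
  z 0.055 n -0.022 med 0.011 0.022 (9)
  z 0.065 n -0.023 med -0.004 0.022 (57)
  z 0.075 n -0.021 med -0.004 0.012 (7)
```

Run:
```python
from rig import manip
import cv2,numpy as np
a=manip.get_image("wrist")["pixels"][90:340,130:380];t=manip.get_image("scene")["pixels"];p=manip.get_image("top")["pixels"]
f=lambda im:cv2.resize(im,(400,400),interpolation=cv2.INTER_CUBIC)
o=np.hstack([f(a),f(t[120:200,170:250])])
cv2.imwrite("pics/w4.png",o)
```

```text
(no output)
```

View pics/w4.png

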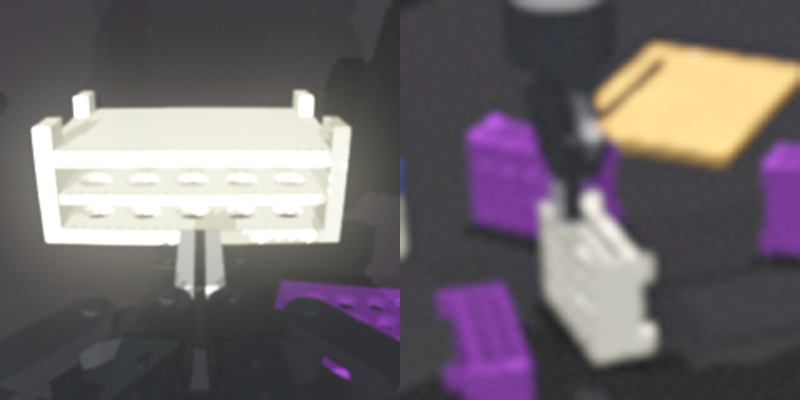

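Run:
```python
from rig import manip
from h import *
t=manip.get_image("scene");im=t["pixels"][120:200,170:250]
im=cv2.resize(im,(600,600),interpolation=cv2.INTER_CUBIC)
f=lambda p:((proj(t,np.array(p).reshape(1,3))[0]-[170,120]+.5)*7.5).astype(int)
n=S["n"];tt=np.array([-n[1],n[0]]);c=S["c"]
P=lambda a,b,z:[*(c+a*n+b*tt),z]
for z in(0.,.074):
    for a in(-.022,.022):
        cv2.line(im,tuple(map(int,f(P(a,-.055,z)))),tuple(map(int,f(P(a,.055,z)))),(0,255,0) if a<0 else (0,0,255),1)
p=manip.get_state()["position"]
for k in(0,.012,.03,.05):cv2.circle(im,tuple(map(int,f(p+[0,0,k]))),4,(0,255,255),1)
for s in(-.011,.011):cv2.circle(im,tuple(map(int,f(p+[*(s*n),0]))),3,(255,0,255),-1)
cv2.imwrite("pics/w5.png",im)
```

```text
(no output)
```

View pics/w5.png

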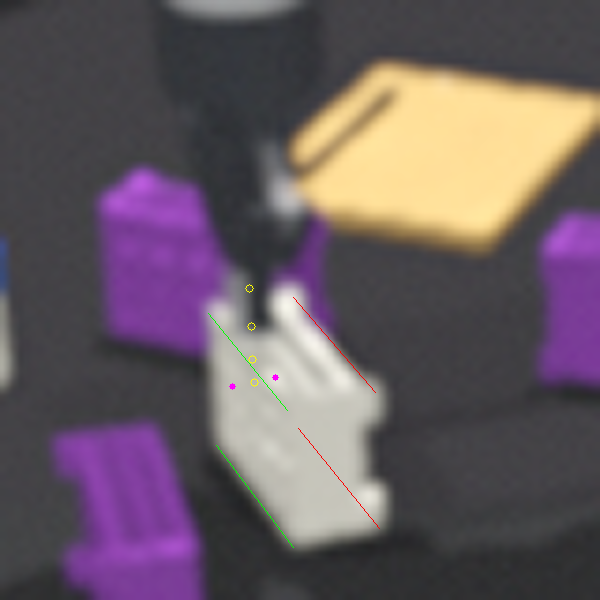

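```bash
cat > wr.py <<'E'
from h import *
def wpts(d):
    h,w=d["depth"].shape;K=np.array(d["intrinsics"]);u,v=np.meshgrid(np.arange(w),np.arange(h))
    D=np.zeros((4,1))
    p=cv2.fisheye.undistortPoints(np.float64(np.stack([u,v],-1)).reshape(-1,1,2),K,D).reshape(h,w,2)
    z=d["depth"][...,None];c=np.concatenate([p*z,z],-1)
    return (c-np.array(d["tvec"]).ravel())@cv2.Rodrigues(np.array(d["rvec"]))[0]
E
python3 - <<'E'
from wr import *
from rig import manip
d=manip.get_image("wrist");P=wpts(d);s=manip.get_state()
n=S["n"];tt=np.array([-n[1],n[0]])
for u in(247,251,258,262,225,310):
    print("col",u)
    for v in range(216,285,5):
        q=P[v,u];print("  ",v,"n %.3f t %.3f z %.3f"%((q[:2]-S["c"])@n,(q[:2]-S["c"])@tt,q[2]),d["pixels"][v,u])
E
```

```text
col 247
   216 n -0.007 t 0.004 z 0.072 [255 255 255]
   221 n -0.019 t 0.004 z 0.051 [253 255 255]
   226 n -0.047 t 0.006 z -0.001 [182 200 202]
   231 n -0.018 t 0.004 z 0.069 [226 239 240]
   236 n -0.009 t 0.003 z 0.093 [198 206 205]
   241 n -0.009 t 0.003 z 0.098 [195 202 201]
   246 n -0.009 t 0.003 z 0.103 [194 200 199]
   251 n -0.009 t 0.003 z 0.107 [191 198 197]
   256 n -0.009 t 0.003 z 0.113 [190 195 194]
   261 n -0.008 t 0.003 z 0.118 [187 192 191]
   266 n -0.009 t 0.002 z 0.121 [185 189 187]
   271 n -0.010 t 0.002 z 0.123 [174 178 176]
   276 n -0.008 t 0.002 z 0.129 [77 78 77]
   281 n -0.008 t 0.002 z 0.133 [70 71 70]
col 251
   216 n -0.006 t 0.001 z 0.073 [255 255 255]
   221 n -0.020 t 0.002 z 0.048 [255 255 255]
   226 n -0.047 t 0.003 z 0.000 [166 182 184]
   231 n -0.017 t 0.001 z 0.070 [207 224 225]
   236 n -0.009 t 0.001 z 0.092 [167 174 174]
   241 n -0.009 t 0.001 z 0.098 [163 171 171]
   246 n -0.009 t 0.001 z 0.103 [154 159 160]
   251 n -0.009 t 0.001 z 0.108 [149 153 153]
   256 n -0.009 t 0.001 z 0.112 [137 143 142]
   261 n -0.009 t 0.001 z 0.116
[... 2108 characters left out ...]
 82]
   281 n -0.007 t 0.011 z 0.134 [69 71 70]
col 310
   216 n -0.007 t -0.033 z 0.072 [255 255 255]
   221 n -0.021 t -0.038 z 0.049 [255 255 255]
   226 n -0.018 t -0.035 z 0.064 [197 218 220]
   231 n -0.017 t -0.033 z 0.071 [224 237 238]
   236 n -0.019 t -0.033 z 0.074 [255 255 255]
   241 n -0.022 t -0.033 z 0.075 [186 205 207]
   246 n -0.067 t -0.049 z 0.000 [90 97 99]
   251 n -0.072 t -0.049 z 0.000 [87 92 94]
   256 n -0.078 t -0.050 z -0.001 [80 85 86]
   261 n -0.083 t -0.050 z -0.000 [71 75 77]
   266 n -0.086 t -0.050 z 0.003 [130  75 111]
   271 n -0.087 t -0.049 z 0.009 [136  71 115]
   276 n -0.086 t -0.047 z 0.019 [132  66 109]
   281 n -0.008 t -0.022 z 0.134 [61 61 60]
```

The wrist depth settles it. The rack is still upright, with its top at z 0.074 and its hole face at n −0.022. The finger's front is at n −0.009 and its lower end is at z≈0.09, though the state gives TCP z = 0.062. The scene overlay also puts the finger's end about 28 mm above the reported TCP. I'll trust the images, back off, go about 27 mm lower and check the tip before touching.

```bash
python3 -m creep '{"delta_pos":[[0,0,2],[0,0,3.8],[0,0,3.8],[0,0,3.8],[1.4,0,3.8],[2.7,0,3.8],[2.7,0,3.8],[2.7,0,3.8]],"dr":[[0,0,0],[0,0,0],[0,0,0],[0,0,0],[0,0,0],[0,0,0],[0,0,0],[0,0,0]]}' -1
python3 d.py S 0.007 0.035
cat > tip.py <<'E'
import sys
from wr import *
from rig import manip
r={"S":S,"L":L}[sys.argv[1]];n=r["n"];tt=np.array([-n[1],n[0]]);s=manip.get_state()["position"]
for cam,f in(("wrist",wpts),("scene",pts),("top",pts)):
    d=manip.get_image(cam);P=f(d);q=P[d["depth"]>0];e=q[:,:2]-s[:2]
    k=(abs(e@n)<.016)&(abs(e@tt)<.016)&(q[:,2]>.01)&(q[:,2]<.16)
    a=(q[k,:2]-r["c"])@n;z=q[k,2]
    print(cam,k.sum(),"lowest z",np.sort(z)[:8].round(3))
    for lo in np.arange(.02,.12,.01):
        i=(z>=lo)&(z<lo+.01)
        if i.sum():print("   z %.2f n %.3f..%.3f (%d)"%(lo,a[i].min(),a[i].max(),i.sum()))
E
python3 tip.py S
```

```text
clock: 7.55
position: [0.5659, -0.2541, 0.0346]
ee_rot: [0.685, 0.174, 0.686, -0.173]
contact_force: [0.9, -0.2, -0.6]
width: -0.0001
[-0.03 -0.05 -6.28] [array([ 3.134e+00, -0.000e+00,  3.000e-03]), array([-0.008, -0.002, -0.   ])]
q [-0.53  0.48  1.65 -0.    1.02 -1.61] p [ 0.5659 -0.2541  0.0346] along n -0.0558 F [ 0.91 -0.19 -0.56] w -0.0 t 7.55
wrist 10059 lowest z [0.06  0.06  0.061 0.061 0.061 0.061 0.062 0.062]
   z 0.06 n -0.051..-0.045 (324)
   z 0.07 n -0.051..-0.045 (556)
   z 0.08 n -0.051..-0.045 (640)
   z 0.09 n -0.068..-0.044 (721)
   z 0.10 n -0.069..-0.043 (1322)
   z 0.11 n -0.067..-0.044 (872)
scene 94 lowest z [0.058 0.059 0.059 0.061 0.061 0.062 0.064 0.065]
   z 0.05 n -0.057..-0.050 (3)
   z 0.06 n -0.065..-0.046 (14)
   z 0.07 n -0.066..-0.044 (16)
   z 0.08 n -0.066..-0.044 (18)
   z 0.09 n -0.067..-0.050 (7)
   z 0.10 n -0.068..-0.064 (6)
   z 0.11 n -0.066..-0.063 (7)
top 0 lowest z []
```

Both cameras now put the actual tip at z≈0.060, so reported z is about 25 mm low. The finger's front is at n −0.045, which is 23 mm short of the hole face. Now I'll push, slightly higher.

```bash
python3 -m creep '{"delta_pos":[[-0.3,0,-0.8],[-0.3,0,-1.6],[-0.3,0,-2.0],[-0.3,0,-2.4],[-0.3,0,-2.8],[-0.3,0,-3.2],[-0.3,0,-3.6],[-0.3,0,-4.0],[-0.3,0,-4.0]],"dr":[[0,0,0],[0,0,0],[0,0,0],[0,0,0],[0,0,0],[0,0,0],[0,0,0],[0,0,0],[0,0,0]]}' -1
python3 d.py S 0.007 0.038; python3 prof.py S
```

```text
clock: 8.6
position: [0.5307, -0.2351, 0.0379]
ee_rot: [0.685, 0.174, 0.686, -0.173]
contact_force: [0.9, 0.4, -0.8]
width: -0.0002
[-0.01 -0.05 -2.28] [array([3.134e+00, 0.000e+00, 2.000e-03]), array([-0.008, -0.001,  0.   ])]
q [-0.54  0.43  1.73 -0.    0.98 -1.61] p [ 0.5307 -0.2351  0.0379] along n -0.0158 F [ 0.9   0.35 -0.79] w -0.0 t 8.6
scene 509 n range [-0.024  0.038] t [-0.058  0.05 ] zmax [0.097]
  z 0.005 n -0.018 med -0.003 0.026 (37)
  z 0.015 n -0.018 med -0.012 0.025 (66)
  z 0.025 n -0.014 med -0.009 0.024 (53)
  z 0.035 n -0.012 med -0.005 0.026 (58)
  z 0.045 n -0.008 med 0.002 0.028 (38)
  z 0.055 n -0.017 med 0.010 0.045 (59)
  z 0.065 n -0.025 med 0.021 0.044 (116)
  z 0.075 n -0.024 med 0.003 0.032 (54)
  z 0.085 n -0.024 med -0.012 0.000 (14)
  z 0.095 n -0.025 med -0.021 -0.010 (6)
top 73 n range [-0.014  0.038] t [-0.055 -0.037] zmax [0.083]
  z 0.025 n -0.015 med 0.004 0.016 (6)
  z 0.035 n -0.013 med -0.004 0.019 (5)
  z 0.065 n -0.001 med 0.030 0.040 (22)
  z 0.075 n -0.001 med 0.010 0.032 (28)
```

It's tipping: the hole face leans and the lower edge has barely moved. I'll carry on.

```bash
python3 -m creep '{"delta_pos":[[0,0,-0.4],[0,0,-0.8],[0,0,-1.2],[0,0,-1.6],[0,0,-2.0],[0,0,-2.4],[0,0,-2.4],[0,0,-2.4]],"dr":[[0,0,0],[0,0,0],[0,0,0],[0,0,0],[0,0,0],[0,0,0],[0,0,0],[0,0,0]]}' -1
python3 d.py S 0.007 0.038; python3 prof.py S
```

```text
clock: 9.5
position: [0.5104, -0.2242, 0.0381]
ee_rot: [0.686, 0.173, 0.685, -0.174]
contact_force: [-0.5, 0.0, 0.4]
width: -0.0
[ 0.01 -0.05  0.02] [array([ 3.134,  0.   , -0.   ]), array([-0.008,  0.   ,  0.   ])]
q [-0.54  0.4   1.79 -0.    0.96 -1.61] p [ 0.5104 -0.2242  0.0381] along n 0.0072 F [-0.53  0.05  0.39] w -0.0 t 9.5
scene 559 n range [-0.     0.098] t [-0.057  0.052] zmax [0.091]
  z 0.005 n 0.025 med 0.033 0.097 (75)
  z 0.015 n 0.026 med 0.059 0.098 (51)
  z 0.025 n 0.026 med 0.055 0.098 (90)
  z 0.035 n 0.026 med 0.065 0.101 (259)
  z 0.045 n 0.024 med 0.065 0.096 (28)
  z 0.065 n -0.003 med 0.008 0.018 (16)
  z 0.075 n -0.002 med 0.004 0.018 (16)
  z 0.085 n -0.001 med 0.003 0.021 (12)
top 185 n range [0.024 0.097] t [-0.056 -0.035] zmax [0.049]
  z 0.005 n 0.030 med 0.058 0.097 (27)
  z 0.015 n 0.025 med 0.070 0.097 (15)
  z 0.025 n 0.033 med 0.053 0.095 (11)
  z 0.035 n 0.022 med 0.054 0.097 (94)
  z 0.045 n 0.023 med 0.068 0.091 (37)
```

The short rack is on its feet: z up to 0.044–0.049, n 0.023 to 0.098, centre moved about 61 mm. Now I'll lift and go over to the long rack.

```bash
python3 -m creep '{"delta_pos":[[-4,0,1],[-8,0,1],[-12,0,1],[-15,0,1],[-15,0,1]],"dr":[[0,0,0],[0,0,0],[0,0,0],[0,0,0],[0,0,0]]}' -1
python3 d.py L -0.067 0.19
```

```text
clock: 10.1
position: [0.5222, -0.2307, 0.1932]
ee_rot: [0.689, 0.172, 0.682, -0.175]
contact_force: [0.6, -0.8, -0.9]
width: -0.0001
[ 3.000e-02  4.072e+01 -2.532e+01] [array([ 0.191,  0.011, -0.001]), array([-2.951e+00,  1.000e-03,  1.600e-02])]
q [-0.54  0.27  1.55 -0.    1.31 -1.61] p [ 0.5222 -0.2307  0.1932] along n 0.2589 F [ 0.62 -0.77 -0.85] w -0.0 t 10.1
```

```bash
python3 -m creep '{"delta_pos":[[0,4,-2.5],[0,8,-5],[0,12,-7.5],[0,16,-10],[0,20,-12.5],[0,24,-15],[0,28,-17.5],[0,32,-20],[0,36.5,-22.7],[0,40.7,-25.3]],"dr":[[0.02,0,0],[0.04,0,0],[0.06,0,0],[0.08,0,0],[0.1,0,0],[0.12,0,0],[0.14,0,0],[0.16,0,0],[0.18,0,0],[0.191,0,0]]}' -1
python3 -m creep '{"delta_pos":[[0,0,0],[0,0,0],[3,0,0],[6,0,0],[8,0,0],[8,0,0]],"dr":[[0,0,0],[0,0,0],[0,0,0],[0,0,0],[0,0,0],[0,0,0]]}' -1
python3 d.py L -0.067 0.047; python3 tip.py L
```

```text
clock: 11.1
position: [0.4897, 0.2493, 0.1871]
ee_rot: [0.666, 0.238, 0.666, -0.239]
contact_force: [1.2, 0.8, 0.3]
width: -0.0003
clock: 11.7
position: [0.488, 0.2448, 0.1048]
ee_rot: [0.664, 0.237, 0.668, -0.241]
contact_force: [-0.6, -0.5, -0.6]
width: 0.0003
[5.77 0.62 0.22] [array([-0.003, -0.003,  0.007]), array([3.139, 0.011, 0.005])]
q [ 0.34  0.32  1.72 -0.    1.11 -0.54] p [0.488  0.2448 0.1048] along n -0.0691 F [-0.62 -0.48 -0.56] w 0.0 t 11.7
wrist 1502 lowest z [0.131 0.131 0.131 0.132 0.132 0.132 0.132 0.132]
scene 56 lowest z [0.132 0.132 0.132 0.133 0.134 0.134 0.134 0.134]
top 0 lowest z []
```

Near the long rack the tip reads z 0.131 against a reported 0.105, so the offset is again about 26 mm. The push direction here is tool +z. I'll go down to tip z≈0.072 and push.

```bash
python3 -m creep '{"delta_pos":[[3,0.6,0.2],[5.8,0.6,0.2],[5.8,0.6,0.2],[5.8,0.6,1.0],[5.8,0.6,1.8],[5.8,0.6,2.4],[5.8,0.6,2.8],[5.8,0.6,2.8]],"dr":[[0,0,0],[0,0,0],[0,0,0],[0,0,0],[0,0,0],[0,0,0],[0,0,0],[0,0,0]]}' -1
python3 d.py L 0.007 0.047; python3 prof.py L; python3 tip.py L
```

```text
clock: 12.65
position: [0.5169, 0.234, 0.0507]
ee_rot: [0.666, 0.239, 0.665, -0.238]
contact_force: [0.5, 0.3, 0.2]
width: 0.0
[ 0.37 -0.42  4.68] [array([-0.001,  0.001, -0.001]), array([ 3.14e+00, -2.00e-03, -2.00e-03])]
q [ 0.3   0.39  1.75 -0.    0.99 -0.58] p [0.5169 0.234  0.0507] along n -0.0398 F [0.49 0.28 0.22] w 0.0 t 12.65
scene 1307 n range [-0.033  0.021] t [-0.084  0.084] zmax [0.088]
  z 0.005 n -0.029 med 0.014 0.024 (100)
  z 0.015 n -0.029 med 0.014 0.023 (105)
  z 0.025 n -0.028 med 0.014 0.017 (108)
  z 0.035 n -0.029 med 0.014 0.016 (108)
  z 0.045 n -0.028 med 0.014 0.016 (100)
  z 0.055 n -0.029 med -0.006 0.016 (166)
  z 0.065 n -0.046 med -0.006 0.024 (210)
  z 0.075 n -0.047 med -0.007 0.024 (361)
  z 0.085 n -0.044 med -0.026 0.015 (31)
  z 0.095 n -0.048 med -0.034 -0.031 (13)
top 380 n range [-0.025  0.022] t [-0.085  0.048] zmax [0.088]
  z 0.005 n -0.025 med -0.002 0.026 (23)
  z 0.015 n -0.025 med 0.011 0.024 (24)
  z 0.025 n -0.025 med 0.001 0.016 (27)
  z 0.035 n -0.025 med 0.000 0.013 (22)
  z 0.045 n -0.025 med -0.001 0.014 (25)
  z 0.055 n -0.025
[... 197 characters left out ...]
017 0.018 0.018]
   z 0.02 n -0.026..-0.025 (135)
   z 0.03 n -0.026..-0.025 (43)
   z 0.07 n -0.051..-0.046 (65)
   z 0.08 n -0.052..-0.046 (504)
   z 0.09 n -0.051..-0.046 (589)
   z 0.10 n -0.052..-0.035 (550)
   z 0.11 n -0.054..-0.029 (986)
scene 171 lowest z [0.042 0.045 0.059 0.063 0.063 0.064 0.068 0.073]
   z 0.04 n -0.027..-0.027 (2)
   z 0.05 n -0.025..-0.025 (1)
   z 0.06 n -0.028..-0.026 (4)
   z 0.07 n -0.046..-0.025 (8)
   z 0.08 n -0.055..-0.026 (26)
   z 0.09 n -0.051..-0.031 (27)
   z 0.10 n -0.049..-0.032 (18)
   z 0.11 n -0.035..-0.029 (14)
top 4 lowest z [0.043 0.045 0.059 0.067]
   z 0.04 n -0.025..-0.025 (2)
   z 0.05 n -0.025..-0.025 (1)
   z 0.06 n -0.025..-0.025 (1)
```

```bash
python3 -m creep '{"delta_pos":[[0.6,-0.4,0],[0.6,-0.4,0],[0.6,-0.4,0.4],[0.6,-0.4,0.8],[0.6,-0.4,1.2],[0.6,-0.4,1.6],[0.6,-0.4,2.0],[0.6,-0.4,2.4],[0.6,-0.4,2.4]],"dr":[[0,0,0],[0,0,0],[0,0,0],[0,0,0],[0,0,0],[0,0,0],[0,0,0],[0,0,0],[0,0,0]]}' -1
python3 d.py L 0.009 0.047; python3 prof.py L
```

```text
clock: 13.8
position: [0.5328, 0.2156, 0.044]
ee_rot: [0.666, 0.238, 0.665, -0.238]
contact_force: [-0.5, 0.2, 0.1]
width: -0.0
[-0.3  -0.    2.49] [array([-0.001,  0.001, -0.   ]), array([ 3.141e+00, -1.000e-03, -2.000e-03])]
q [ 0.26  0.41  1.74 -0.    0.99 -0.62] p [0.5328 0.2156 0.044 ] along n -0.0159 F [-0.51  0.15  0.12] w -0.0 t 13.8
scene 1111 n range [-0.016  0.043] t [-0.085  0.085] zmax [0.096]
  z 0.005 n -0.019 med 0.018 0.029 (58)
  z 0.015 n -0.025 med 0.013 0.027 (73)
  z 0.025 n -0.022 med 0.005 0.026 (78)
  z 0.035 n -0.018 med 0.006 0.030 (98)
  z 0.045 n -0.015 med 0.009 0.033 (112)
  z 0.055 n -0.011 med 0.013 0.045 (120)
  z 0.065 n -0.023 med 0.016 0.048 (156)
  z 0.075 n -0.022 med 0.029 0.050 (216)
  z 0.085 n -0.013 med 0.008 0.039 (161)
  z 0.095 n -0.012 med 0.003 0.007 (36)
top 723 n range [-0.02   0.044] t [-0.086  0.031] zmax [0.096]
  z 0.005 n -0.054 med 0.016 0.065 (18)
  z 0.015 n -0.022 med -0.019 0.030 (40)
  z 0.025 n -0.020 med -0.001 0.025 (32)
  z 0.035 n -0.016 med -0.013 0.028 (39)
  z 0.045 n -0.013 med 0.028 0.032 (62)
  z 0.055 n -0.010 med 0.022 0.035 (103)
  z 0.065 n -0.006 med 0.018 0.046 (121)
  z 0.075 n -0.003 med 0.038 0.053 (160)
  z 0.085 n 0.000 med 0.020 0.044 (127)
  z 0.095 n 0.002 med 0.005 0.021 (21)
```

It's tipping in place, so I'll push through to the drop.

```bash
python3 -m creep '{"delta_pos":[[0,0,0.4],[0,0,0.8],[0,0,1.2],[0,0,1.6],[0,0,2.0],[0,0,2.4],[0,0,2.7],[0,0,2.7],[0,0,2.7],[0,0,2.7]],"dr":[[0,0,0],[0,0,0],[0,0,0],[0,0,0],[0,0,0],[0,0,0],[0,0,0],[0,0,0],[0,0,0],[0,0,0]]}' -1
python3 d.py L 0.009 0.047; python3 prof.py L
```

```text
clock: 14.9
position: [0.5526, 0.199, 0.0439]
ee_rot: [0.666, 0.238, 0.666, -0.238]
contact_force: [0.4, -0.3, 1.1]
width: -0.0004
[-0.31  0.02 -0.09] [array([-0., -0.,  0.]), array([3.141, 0.   , 0.   ])]
q [ 0.23  0.43  1.71 -0.    1.   -0.66] p [0.5526 0.199  0.0439] along n 0.0099 F [ 0.39 -0.34  1.07] w -0.0 t 14.9
scene 1506 n range [0.017 0.109] t [-0.083  0.085] zmax [0.078]
  z 0.005 n 0.028 med 0.103 0.110 (175)
  z 0.015 n 0.025 med 0.073 0.109 (89)
  z 0.025 n 0.026 med 0.076 0.109 (241)
  z 0.035 n 0.028 med 0.071 0.110 (106)
  z 0.045 n 0.024 med 0.068 0.110 (844)
  z 0.065 n 0.003 med 0.014 0.018 (10)
  z 0.075 n 0.003 med 0.013 0.019 (17)
  z 0.085 n 0.014 med 0.017 0.019 (11)
  z 0.095 n 0.014 med 0.017 0.020 (12)
top 1155 n range [0.03  0.111] t [-0.085  0.055] zmax [0.056]
  z 0.005 n 0.028 med 0.067 0.111 (139)
  z 0.015 n 0.029 med 0.079 0.112 (78)
  z 0.025 n 0.030 med 0.080 0.108 (134)
  z 0.035 n 0.033 med 0.078 0.113 (44)
  z 0.045 n 0.029 med 0.076 0.113 (693)
  z 0.055 n 0.029 med 0.076 0.111 (67)
```

The long rack is down too: top at z≈0.052, n 0.028 to 0.111. I'll retract straight up, with a small step back, and check everything.

```bash
python3 -m creep '{"delta_pos":[[-3,0,-1],[-7,0,-3],[-11,0,-5],[-15,0,-6],[-16,0,-6],[-16,0,-6]],"dr":[[0,0,0],[0,0,0],[0,0,0],[0,0,0],[0,0,0],[0,0,0]]}' -1
python3 d.py L 0 0.2
python3 - <<'E'
import pickle
from h import *
from rig import manip
d0=pickle.load(open("d0.pkl","rb"));o=[]
for c in("top","scene"):
    d=manip.get_image(c);o.append(cv2.resize(d["pixels"],(400,300)))
    if c=="scene":
        P=pts(d);hsv=cv2.cvtColor(d["pixels"],cv2.COLOR_BGR2HSV);w=(hsv[...,1]<70)&(hsv[...,2]>70)&(d["depth"]>0)
        for r,H,hw in((S,.044,.055),(L,.052,.085)):
            q=P[w];a=(q[:,:2]-r["c"])@r["n"];b=(q[:,:2]-r["c"])@np.array([-r["n"][1],r["n"][0]])
            k=(a>.02)&(a<.115)&(abs(b)<hw)&(abs(q[:,2]-H)<.008);A=np.c_[a[k],b[k],np.ones(k.sum())]
            x=np.linalg.lstsq(A,q[k,2],rcond=None)[0];print("top-face slopes",x[:2].round(3),"z",q[k,2].mean().round(4),"centre n",a[k].mean().round(3))
    g=cv2.absdiff(d["pixels"],d0[c]["pixels"]).max(2);print(c,"changed px",(g>40).sum())
    o.append(cv2.resize(cv2.cvtColor(g,cv2.COLOR_GRAY2BGR),(400,300)))
cv2.imwrite("pics/end.png",np.vstack([np.hstack(o[:2]),np.hstack(o[2:])]))
E
```

```text
clock: 15.6
position: [0.5073, 0.2377, 0.2062]
ee_rot: [0.667, 0.239, 0.664, -0.237]
contact_force: [-0.4, -0.9, -0.6]
width: -0.0003
[ 0.63 -0.1   4.95] [array([ 0.   ,  0.003, -0.004]), array([-3.141,  0.006,  0.005])]
q [ 0.31  0.25  1.54 -0.    1.34 -0.57] p [0.5073 0.2377 0.2062] along n -0.0495 F [-0.4  -0.93 -0.62] w -0.0 t 15.6
top changed px 37180
top-face slopes [-0.005  0.007] z 0.0424 centre n 0.062
top-face slopes [-0.003 -0.002] z 0.0505 centre n 0.068
scene changed px 14773
```

View pics/end.png

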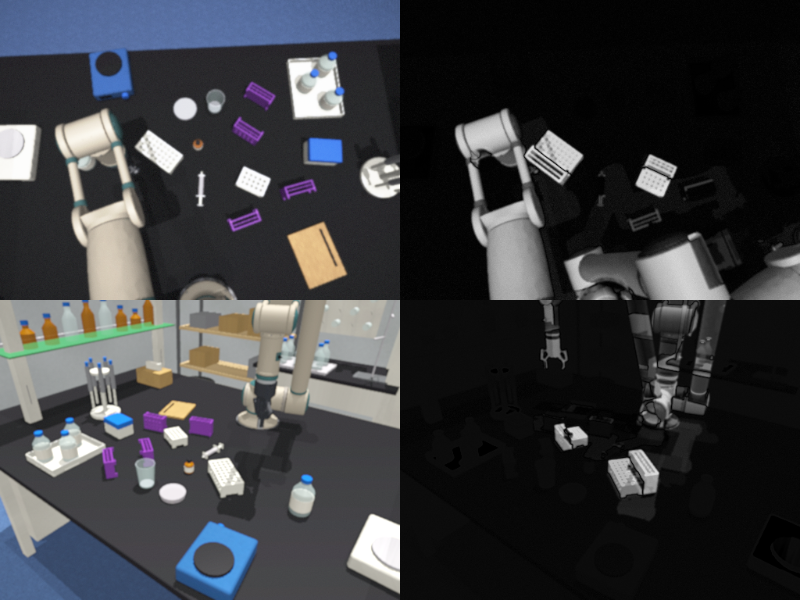

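Both racks stand holes up (top view px 158,152 and 253,181). In the difference images only the racks, the arm and its shadows have changed, and the bystanders are where they were. I'll hand in.

```bash
python3 -c "
from rig import manip
print(manip.sign_off())"
```

```text
the job is handed in; nothing more can be done
None
```

Both white racks were pushed over with the shut fingertips and now stand on their feet with holes up. I handed the job in at about 15.7 s on the robot's clock; it gave no verdict.

**Last checks:**

| Rack | Hole-face height | Tilt | Centre moved |
|---|---|---|---|
| Short | 42 mm (44 expected) | under 0.5° | about 62 mm |
| Long | 50.5 mm (52 expected) | under 0.5° | about 68 mm |

- **Everything else:** Before-and-after pictures show changes only at the racks, the arm and its shadows. The bystanders look unmoved; I checked them by image difference only and did not measure each one again.
- **Arm:** It ended raised clear of everything, with only noise (about 1 N) on the wrist force.

**What disagreed:** The real fingertips sat about 25 mm higher than the reported TCP, as both the wrist and scene depth showed. Because of that, my first two passes at the short rack went over its top without moving it. I then set the heights from the images, and each rack tipped on its next push.

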